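# Shuttle the brush ring under the inspection camera and take its picture

### The arm

A 6-joint arm with a two-finger parallel gripper is mounted at the origin on the work surface. World frame = base frame: x ahead of the robot, y to its left, z up, the work surface at z = 0. Lengths are in m, angles in rad, forces in N, time in s.
With the tool pointing down it reaches from about 0.375 to 0.9 m from the base axis. Payload 3.1 kg.
Tool frame: the origin (TCP) lies at the very end of the fingers, on their centre line; the grasp point (between the pads) lies 19 mm behind it (robot.grip_depth is the distance from the TCP to the grasp point, in m); z points along the fingers, y is the direction in which the jaws open and shut (so a half turn about z gives the same grasp; the last joint's range is limited). The gripper opens to 87 mm and grips with 3 to 60 N. Pads are 19 mm wide; open, the fingers measure 117 mm over their backs; the gripper's body (75 mm by 190 mm) begins 51 mm behind the grasp point.
Start: joints at [0.988, 0.527, 1.433, -0, 1.181, -0.178], TCP at [0.246, 0.574, 0.223] pointing down, gripper open.
Joint ranges: [-3.08, 3.08], [-0.75, 2.2], [0.22, 2.44], [-1.43, 4.57], [0, 2.65], [-2.85, 2.85]. Speed limits (rad/s): [2.79, 2.79, 3.14, 3.14, 3.14, 3.14].

### API

Orientations are given as a unit quaternion [x, y, z, w].
In Python, from rig import robot gives the robot as it stands.
- The arm moves only by the tool drive_tool, never from a script. Its argument "series" is a list of rows, each a list of 7 numbers: the shift along the tool's x, y, z in m, then the turn, a rotation vector about the tool's x, y, z in degrees, then the opening, from 0 (shut) to 1 (fully open). A call has 1 to 5 rows; each row shifts and turns the commanded pose from where the row before left it, along the tool's axes as they then stand; what a row does not reach is not made up. A row lasts 1/8 s, in which the tool goes at most 62.5 mm and 10.7 degrees, less where a joint would pass 70% of its speed; a pose out of reach is approached as far as the arm can. A call is refused whole if a number of a shift passes 0.0625 or a number of a turn 10.7, either way. A call with a gripper value outside its range is refused whole. The fingers move at their own pace and stop on an object; "squeeze" is the grip in N (left out, the last holds). Time passes only in rows, so rows that do not move let the fingers close. It gives the time, the measured TCP pose, the force and the opening at its end, in the units of the state.
- robot.get_obs(): the state, without advancing time (a new reading comes with each control period).
- robot.camera(name): name is "side" or "top" or "wrist"; returns (picture, depth): 420x560x3 uint8, blue, green, red; 420x560 float32, m along the optical axis (not along the pixel's ray), 0 where there is no reading.
- robot.camera_model(name): a dict with "fx", "fy", "cx", "cy" (pixels), "R" (3x3) and "t" (3): a world point X has camera coordinates R X + t. Camera axes: x right, y down, z forward; pixel columns grow to the right and rows downward; lengths in m; the calibration is good to about 2 mm. A picture is of the moment at which its call begins: read the wrist's pose just before it. camera_model takes no time and is no camera call; for the wrist camera it gives the pose at the moment of the call.
- robot.hand_in(): hands the job in, once; it reports no verdict.
The state is a dict: "time": time; "q": joint angles; "joint_velocities": joint speeds; "joint_torque": joint torques, N m; "position": TCP position; "tool_rot": TCP orientation; "ft_force": force on the tool from outside, world axes, zero at the start; "moment": the same for the moment, N m; "grip_width": finger opening in m.
Only numpy, scipy, OpenCV 4.12 (cv2) and the standard library are available. Lean on these libraries where they do the work, as an engineer would, in place of code of your own. Each camera call takes 0.05 s, during which the arm holds its last target. There are 200 camera calls.

### The job

Bring the brush ring (the piece with four brass boxes, not the flat calibration disc) under the camera's dome lamp: push the carriage gently sideways by its upright post, in whichever direction that takes, until it is fully home against its end stop. Then press the small flat capture button on the button box all the way down and let it come back up, leaving the mushroom-headed stop button alone. Only push with the fingertips or the outside of the fingers: never take the post between the fingers, do not touch the two pieces in their nests, do not bump the lamp, and leave the other things on the bench where they are.

Things in the scene. Friction and masses are not known exactly. Their poses are not given: they have to be found in the camera images.
- station: Fixed two-place inspection shuttle: aluminium base plate 230 mm deep (x) by 380 mm long (y) on the bench, with two steel rails on top and an aluminium column 40 mm square and 417 mm tall standing behind, 105 mm in its +x direction from the origin. Origin: at bench level exactly below the camera and dome; x away from the operator, y along the rails, z up. Its place and yaw vary.
- carriage (a joint): Position of the sliding carriage along the station's y axis in m: 0 mid-travel, +0.100 against the end stop on the station's +y side, -0.100 against the stop on the -y side. Starts at 0, its loading position; glides with about 2.5 N of friction plus 6 N per m/s, weighs about 1.1 kg, stays where it is left.
- nest_left (a point): Centre of the nest on the station's +y side of the carriage (four low steel dowels around a place for a 72 mm piece), on the plate's top, 45 mm above the bench; moves with the carriage. The carriage is an aluminium plate 95 x 300 x 10 mm; from its middle a tongue 60 mm wide, 10 mm thick, at the same level, runs towards the operator and carries the post.
- nest_right (a point): Centre of the like nest on the station's -y side of the carriage, 200 mm from the other.
- post_top (a point): Centre of the top of the upright post near the end of the carriage's tongue, 170 mm from the carriage's middle towards the operator (station -x) and 102 mm above the bench. The post has a black round grip 22 mm in diameter that reaches from this point 45 mm down (on a short steel stem and a 28 mm foot). Push it from outside, not between the fingers. It moves with the carriage.
- focus (a point): Fixed point below the centre of the dome lamp at the height of the carriage's top (45 mm). The piece to be photographed must be centred here; a nest is centred here when the carriage is against the stop on the other side.
- brush_ring: The piece to be photographed: loose dark brown ring 72 mm outside and 32 mm inside diameter, 5 mm thick, with four brass brush boxes 16 x 11 x 11 mm standing on it in a cross; 19 mm tall overall, 70 g. Lies flat between the dowels of one of the two nests (which one varies) with about 1.5 mm of play; origin at the centre of its underside, z up.
- calibration_disc: Flat plain grey disc, 72 mm in diameter, 6 mm thick, 80 g, lying in the other nest; it rides along. Origin at the centre of its underside, z up.
- optics: Camera with black dome lamp, 124 mm in diameter and 66 mm high, on the column above the focus point. Origin at the centre of the dome's open lower rim, 125 mm above the bench; the camera reaches 170 mm above that. It must not be touched.
- button_box: Fixed grey push-button box 85 mm (x) by 150 mm (y) by 48 mm high, on the left or the right of the bench, yaw varies. Origin at the centre of its underside, z up; the capture button lies 34 mm from the middle in its +y direction, the stop button 34 mm in its -y direction.
- capture_top (a point): Centre of the top of the capture button: a small flat-topped round black button 28 mm in diameter, 69.5 mm above the bench, standing 10 mm out of a steel collar 44 mm wide. It moves with the button.
- capture (a joint): How far the capture button is pressed in m: 0 up, 0.006 fully down (vertical). A spring takes 5 N at full depth and brings it back up.
- stop_top (a point): Centre of the top of the stop button, a larger black mushroom head 40 mm in diameter that stands higher, about 78 mm above the bench. Leave it alone.
- stop (a joint): How far the stop button is pressed in m: 0 up, 0.006 fully down.
- parts_tray: Bystander: loose red open tray 120 x 150 x 40 mm with brush rings in it, on the side of the bench that the button box leaves free. Origin at the centre of its underside.
- small_motor: Bystander: loose steel motor can 36 mm in diameter, standing, 66 mm tall with its shaft. Origin at the centre of its underside.
- screwdriver: Bystander: loose screwdriver 140 mm long lying on the bench. Its x axis runs along it.
Not all that is in view belongs to the job. Of the things that look like the brush_ring, the middle-sized one is meant.

How it is judged:
By the outcome, as a careful person would: the job done as asked, in the order asked, and still so for the second after the job is handed in, with the robot touching nothing.
It also fails if it takes over 42 s, if anything falls off the work surface, if the arm or the gripper's body presses on something with over 40 N, if the wrist force passes 120 N, or if a joint passes its speed limit or range.

## Working session

There is one attempt and no reset: what is moved stays moved. The work goes in short steps, Python scripts to look and compute and a tool call to move; the robot and the scene stay as the last step left them, time stands still between calls to the robot, and variables do not carry over. Pictures are saved under pics/ and viewed, about 8 in all and at most 12, crops included, and the job is handed in when it is done.

Besides the shell and the picture viewer there is one more tool, called after "Emit:" in YAML: its name, and indented under it one key for each argument. drive_tool: Moves the arm, as the interface text tells. Its arguments: {"type":"object","properties":{"series":{"type":"array"},"squeeze":{"type":"number"}},"required":["series"]}

```bash
mkdir -p pics; ls
python3 - <<'E'
from rig import robot
import cv2,numpy as np
for n in ("top","side"):
    p,d=robot.camera(n); cv2.imwrite(f"pics/{n}1.png",p); np.savez(f"{n}1.npz",p=p,d=d,**robot.camera_model(n))
    m=robot.camera_model(n); print(n,m["fx"],-m["R"].T@m["t"])
print(robot.get_obs())
E
```

```text
pics
top 478.82643455677066 [0.50637373 0.0088634  1.19353956]
side 461.1182017392422 [-0.18409333 -0.76994264  0.80275133]
{'time': 0.1, 'q': array([ 9.87497916e-01,  5.28419986e-01,  1.43377316e+00,  5.71820434e-06,
        1.18140711e+00, -1.78493963e-01]), 'joint_velocities': array([ 0.00054468, -0.00305654, -0.00364682, -0.00273155,  0.00016717,
        0.00070992]), 'joint_torque': array([-5.54775306e-05, -4.40984774e+01, -1.77150017e+01,  6.34726812e-02,
        5.33790572e-02, -5.49075435e-05]), 'position': array([0.24574616, 0.57393842, 0.22164107]), 'tool_rot': array([ 2.01024059e-01,  9.79585790e-01, -9.30874388e-04, -3.75618843e-04]), 'ft_force': array([ 0.38050477,  0.72149092, -0.48965557]), 'moment': array([0.02230441, 0.0278446 , 0.00470905]), 'grip_width': 0.0868828123416097}
```

View pics/top1.png

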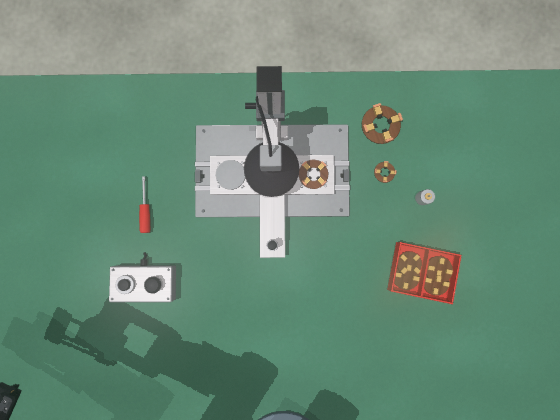

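View pics/side1.png

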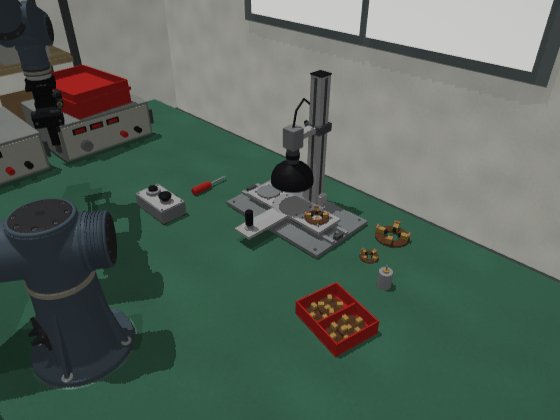

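The brush ring is in the right (-y) nest at (314,174), so the carriage must go +y (left in the top image). The post is at (272,244). On the box, the button at (124,285) shows a steel collar, so it looks like the capture button. The one at (153,285) looks like the mushroom. Next I measure these.

```bash
cat > h.py <<'E'
import numpy as np,cv2
def ray(m,u,v,z):
    R,t=m["R"],m["t"]; C=-R.T@t
    d=R.T@np.array([(u-m["cx"])/m["fx"],(v-m["cy"])/m["fy"],1.])
    return C+d*(z-C[2])/d[2]
def proj(m,X):
    c=m["R"]@np.asarray(X)+m["t"]; return c[:2]/c[2]*[m["fx"],m["fy"]]+[m["cx"],m["cy"]]
def blobs(mask,amin=20):
    n,l,s,c=cv2.connectedComponentsWithStats(mask.astype(np.uint8))
    return [(c[i].round(1),s[i].tolist()) for i in range(1,n) if s[i][4]>=amin]
E
python3 - <<'E'
import numpy as np,cv2
from h import *
t=np.load("top1.npz"); p=t["p"]; d=t["d"]
g=p.max(2)
def sub(x0,x1,y0,y1,z,lo,hi,am=25):
    m=np.zeros(g.shape,bool); m[y0:y1,x0:x1]=(g[y0:y1,x0:x1]>=lo)&(g[y0:y1,x0:x1]<hi)
    for c,s in blobs(m,am): print(c,s,ray(t,*c,z).round(4))
print("post");sub(262,285,236,254,.102,0,70)
print("btn");sub(113,170,272,297,.0695,0,70)
print("box");m=np.zeros(g.shape,np.uint8);m[258:306,104:178]=(p[258:306,104:178].min(2)>140)
c=max(cv2.findContours(m,0,2)[0],key=cv2.contourArea);r=cv2.minAreaRect(c);b=cv2.boxPoints(r)
print(r); print([ray(t,*q,.048).round(4) for q in b])
# tongue edges: station yaw via plate
m=((p.min(2)>90)&(p.max(2).astype(int)-p.min(2)<30)).astype(np.uint8); m[:118]=0;m[262:]=0;m[:,:185]=0;m[:,360:]=0
c=max(cv2.findContours(m,0,2)[0],key=cv2.contourArea);print([ray(t,*q,.0).round(4) for q in [(196,126),(348,125.5),(349.5,216),(195.5,217)]])
print("tongue",[ray(t,*q,.045).round(4) for q in [(260.5,256),(285,256)]])
for n,z in [((231,175),.051),((314,174),.05)]: print(ray(t,*n,z))
def crop(x0,x1,y0,y1,k): return cv2.resize(p[y0:y1,x0:x1],None,fx=k,fy=k,interpolation=cv2.INTER_CUBIC)
a=crop(100,180,250,310,5);b=crop(190,270,195,255,5);b=crop(240,320,200,260,5)
cv2.imwrite("pics/crops.png",np.hstack([a,b]))
E
```

```text
post
btn
box
((140.0, 283.9999694824219), (61.99999237060547, 33.99999237060547), -0.0)
[array([0.3764, 0.4077, 0.048 ]), array([0.4562, 0.4089, 0.048 ]), array([0.4543, 0.2616, 0.048 ]), array([0.3745, 0.2613, 0.048 ])]
[array([0.8061, 0.2106, 0.    ]), array([ 0.8026, -0.1745,  0.    ]), array([ 0.573 , -0.1727,  0.    ]), array([0.5753, 0.2117, 0.    ])]
tongue [array([0.4776, 0.0489, 0.045 ]), array([ 0.4768, -0.0096,  0.045 ])]
[0.67247323 0.11772399 0.051     ]
[ 0.67255909 -0.08204418  0.05      ]
```

View pics/crops.png

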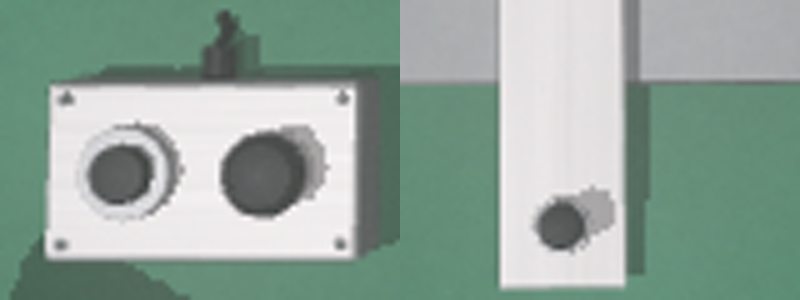

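Left crop: the capture button (small, in the steel collar) is at top-image pixel (124.2,284.8) and the mushroom is at (152.6,284.8). Right crop: the post top is at (272.2,245).

Run:
```python
import numpy as np
from h import *
from rig import robot
t=np.load("top1.npz")
for n,u,v,z in [("cap",124.2,284.8,.0695),("stop",152.6,284.8,.078),("post",272.2,245,.102),("dome",271.5,169.5,.17)]: print(n,ray(t,u,v,z).round(4))
from scipy.spatial.transform import Rotation as Ro
o=robot.get_obs(); R=Ro.from_quat(o["tool_rot"]).as_matrix(); print(R.round(3))
m=robot.camera_model("wrist"); C=-m["R"].T@m["t"]; print("cam in tool",R.T@(C-o["position"]), (R.T@m["R"].T).round(2))
```

```text
cap [0.4156 0.3655 0.0695]
stop [0.4154 0.2973 0.078 ]
post [0.5035 0.0201 0.102 ]
dome [0.666 0.019 0.17 ]
[[-0.919  0.394 -0.001]
 [ 0.394  0.919 -0.002]
 [ 0.    -0.002 -1.   ]]
cam in tool [ 0.07841678  0.00065164 -0.16262638] [[ 0.   -0.96 -0.28]
 [ 1.    0.    0.  ]
 [-0.   -0.28  0.96]]
```

Emit:
drive_tool:
  series:
    - [0,0,0,0,0,-7.7,0]
    - [0,0,0,0,0,-7.7,0]
    - [0,0,0,0,0,-7.6,0]
    - [0,0,0,0,0,0,0]
    - [0,0,0,0,0,0,0]
  squeeze: 10

```text
time: 0.72
position: [0.246, 0.5743, 0.2223]
tool_rot: [0.003, 1.0, -0.0, -0.0]
ft_force: [-0.4, 1.1, -0.1]
grip_width: 0.0447
```

Emit:
drive_tool:
  series:
    - [-0.02,-0.04,0,0,0,0,0]
    - [-0.02,-0.04,0,0,0,0,0]
    - [-0.02,-0.04,0,0,0,0,0]
    - [-0.02,-0.04,0,0,0,0,0]
    - [-0.02,-0.04,0,0,0,0,0]

```text
time: 1.35
position: [0.346, 0.3729, 0.2227]
tool_rot: [0.002, 1.0, 0.0, 0.0]
ft_force: [0.1, 0.4, 0.9]
grip_width: 0.0016
```

Emit:
drive_tool:
  series:
    - [-0.02,-0.04,0,0,0,0,0]
    - [-0.02,-0.04,0,0,0,0,0]
    - [-0.02,-0.04,0,0,0,0,0]
    - [-0.02,-0.04,0,0,0,0,0]
    - [-0.02,-0.04,0,0,0,0,0]

```text
time: 1.98
position: [0.4454, 0.1725, 0.2227]
tool_rot: [0.002, 1.0, 0.0, 0.0]
ft_force: [0.8, 1.0, -0.2]
grip_width: 0.0006
```

Emit:
drive_tool:
  series:
    - [-0.02,-0.04,0,0,0,0,0]
    - [-0.02,-0.04,0,0,0,0,0]
    - [-0.018,-0.05,0,0,0,0,0]
    - [0,-0.05,0,0,0,0,0]
    - [0,-0.03,0,0,0,0,0]

```text
time: 2.6
position: [0.5023, -0.0387, 0.2226]
tool_rot: [0.003, 1.0, -0.0, 0.0]
ft_force: [-0.2, 0.0, 0.4]
grip_width: 0.0003
```

Run:
```python
from rig import robot
import cv2
from h import *
m=robot.camera_model("wrist"); p,d=robot.camera("wrist")
for X in [(.5035,.0201,.102),(.5023,-.0387,.07)]:
    u=proj(m,X); print(u); cv2.drawMarker(p,tuple(int(a) for a in u),(0,0,255),0,12)
cv2.imwrite("pics/w1.png",p)
```

```text
[344.48122766 204.92383733]
[272.96720409 194.55808559]
```

View pics/w1.png

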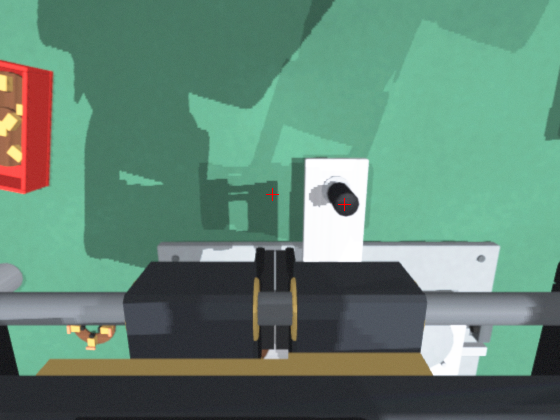

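The wrist view shows the post top at (344,205), right where it was predicted, and nothing below the fingers. I lower beside the post.

Emit:
drive_tool:
  series:
    - [0,0,0.035,0,0,0,0]
    - [0,0,0.04,0,0,0,0]
    - [0,0,0.04,0,0,0,0]
    - [0,0,0.03,0,0,0,0]
    - [0,0,0.008,0,0,0,0]

```text
time: 3.28
position: [0.5009, -0.0358, 0.068]
tool_rot: [0.002, 1.0, 0.001, -0.002]
ft_force: [0.0, -0.8, 0.6]
grip_width: 0.0004
```

Emit:
drive_tool:
  series:
    - [0,0.007,0,0,0,0,0]
    - [0,0.007,0,0,0,0,0]
    - [0,0.005,0,0,0,0,0]
    - [0,0.005,0,0,0,0,0]
    - [0,0.005,0,0,0,0,0]

```text
time: 3.9
position: [0.5024, -0.007, 0.0699]
tool_rot: [0.002, 1.0, -0.0, 0.0]
ft_force: [0.1, 0.0, -0.4]
grip_width: 0.0003
```

Emit:
drive_tool:
  series:
    - [0,0.005,0,0,0,0,0]
    - [0,0.005,0,0,0,0,0]
    - [0,0.005,0,0,0,0,0]
    - [0,0.005,0,0,0,0,0]
    - [0,0.005,0,0,0,0,0]

```text
time: 4.53
position: [0.5023, 0.0178, 0.0696]
tool_rot: [0.002, 1.0, -0.0, 0.0]
ft_force: [-0.3, -2.4, 0.6]
grip_width: 0.0004
```

Emit:
drive_tool:
  series:
    - [0,0.006,0,0,0,0,0]
    - [0,0.006,0,0,0,0,0]
    - [0,0.006,0,0,0,0,0]
    - [0,0.006,0,0,0,0,0]
    - [0,0.006,0,0,0,0,0]

```text
time: 5.15
position: [0.5024, 0.048, 0.0696]
tool_rot: [0.002, 1.0, -0.0, 0.0]
ft_force: [0.8, -2.2, -0.3]
grip_width: 0.0008
```

Emit:
drive_tool:
  series:
    - [0,0.006,0,0,0,0,0]
    - [0,0.006,0,0,0,0,0]
    - [0,0.006,0,0,0,0,0]
    - [0,0.006,0,0,0,0,0]
    - [0,0.006,0,0,0,0,0]

```text
time: 5.78
position: [0.5026, 0.078, 0.0696]
tool_rot: [0.002, 1.0, -0.0, 0.0]
ft_force: [0.7, -2.9, 0.0]
grip_width: 0.0005
```

Emit:
drive_tool:
  series:
    - [0,0.003,0,0,0,0,0]
    - [0,0.003,0,0,0,0,0]
    - [0,0.002,0,0,0,0,0]
    - [0,0.002,0,0,0,0,0]
    - [0,0.002,0,0,0,0,0]

```text
time: 6.4
position: [0.5026, 0.0897, 0.0696]
tool_rot: [0.002, 1.0, -0.0, 0.0]
ft_force: [1.1, -2.2, 0.2]
grip_width: 0.0005
```

Emit:
drive_tool:
  series:
    - [0,0.001,0,0,0,0,0]
    - [0,0.001,0,0,0,0,0]
    - [0,0.001,0,0,0,0,0]
    - [0,0.001,0,0,0,0,0]
    - [0,0,0,0,0,0,0]

```text
time: 7.02
position: [0.5025, 0.0938, 0.0696]
tool_rot: [0.002, 1.0, 0.0, 0.0]
ft_force: [1.6, -1.2, -0.9]
grip_width: 0.0008
```

Emit:
drive_tool:
  series:
    - [0,0.001,0,0,0,0,0]
    - [0,0.001,0,0,0,0,0]
    - [0,0.001,0,0,0,0,0]
    - [0,0,0,0,0,0,0]

```text
time: 7.52
position: [0.5025, 0.0968, 0.0696]
tool_rot: [0.002, 1.0, 0.0, -0.0]
ft_force: [1.7, -1.2, 0.2]
grip_width: 0.0002
```

Emit:
drive_tool:
  series:
    - [0,0.001,0,0,0,0,0]
    - [0,0.001,0,0,0,0,0]
    - [0,0.001,0,0,0,0,0]
    - [0,0,0,0,0,0,0]

```text
time: 8.02
position: [0.5026, 0.099, 0.0696]
tool_rot: [0.001, 1.0, -0.001, -0.0]
ft_force: [2.0, -6.2, 1.0]
grip_width: 0.0009
```

Force is rising, which suggests the stop. I push a little more to confirm.

Emit:
drive_tool:
  series:
    - [0,0.001,0,0,0,0,0]
    - [0,0.001,0,0,0,0,0]
    - [0,0,0,0,0,0,0]

```text
time: 8.4
position: [0.5026, 0.0993, 0.0696]
tool_rot: [0.001, 1.0, -0.002, -0.0]
ft_force: [1.2, -11.4, 0.0]
grip_width: 0.0001
```

The carriage is at the stop: 11 N with almost no movement. I back off, lift and look.

Emit:
drive_tool:
  series:
    - [0,-0.005,0,0,0,0,0]
    - [0,-0.02,0,0,0,0,0]
    - [0,-0.02,0,0,0,0,0]
    - [0,0,-0.03,0,0,0,0]
    - [0,0,-0.05,0,0,0,0]

```text
time: 9.02
position: [0.4996, 0.0572, 0.1485]
tool_rot: [0.002, 1.0, 0.001, -0.004]
ft_force: [0.7, 0.7, 0.2]
grip_width: 0.0002
```

Emit:
drive_tool:
  series:
    - [0,0,-0.05,0,0,0,0]
    - [0.02,0,-0.02,0,0,0,0]
    - [0.02,0.04,0,0,0,0,0]
    - [0.02,0.05,0,0,0,0,0]
    - [0.02,0.05,0,0,0,0,0]

```text
time: 9.65
position: [0.4206, 0.1984, 0.2193]
tool_rot: [0.002, 1.0, 0.0, -0.001]
ft_force: [0.6, 1.0, -0.4]
grip_width: 0.0006
```

Emit:
drive_tool:
  series:
    - [0.006,0.05,0,0,0,0,0]
    - [0,0.05,0,0,0,0,0]
    - [0,0.05,0,0,0,0,0]
    - [0,0.025,0,0,0,0,0]
    - [0,0,0,0,0,0,0]

```text
time: 10.28
position: [0.4156, 0.3734, 0.2188]
tool_rot: [-0.0, 1.0, -0.0, -0.001]
ft_force: [-0.5, -0.4, -0.1]
grip_width: 0.0004
```

Run:
```python
from rig import robot
import cv2
from h import *
m=robot.camera_model("wrist"); o=robot.get_obs();p,d=robot.camera("wrist"); print(o["position"],o["time"])
t,_=robot.camera("top"); s,_=robot.camera("side"); tm=robot.camera_model("top")
for X in [(.4156,.3655,.0695),(.4154,.2973,.078)]:
    u=proj(m,X); print(u); cv2.drawMarker(p,tuple(int(a) for a in u),(0,0,255),0,12)
c=lambda i,x,y,k:cv2.resize(i[y:y+200,x:x+260],(390,300),interpolation=cv2.INTER_CUBIC)
cv2.imwrite("pics/m2.png",np.hstack([cv2.resize(p,(400,300)),c(t,100,110,1),]))
cv2.imwrite("pics/s2.png",cv2.resize(s[120:270,180:400],None,fx=3,fy=3,interpolation=cv2.INTER_CUBIC))
cv2.imwrite("w2.png",p);cv2.imwrite("t2.png",t)
```

```text
[0.41562488 0.37339585 0.21879382] 10.275
[264.10338064 195.9267437 ]
[185.81510257 198.02128705]
```

View pics/m2.png

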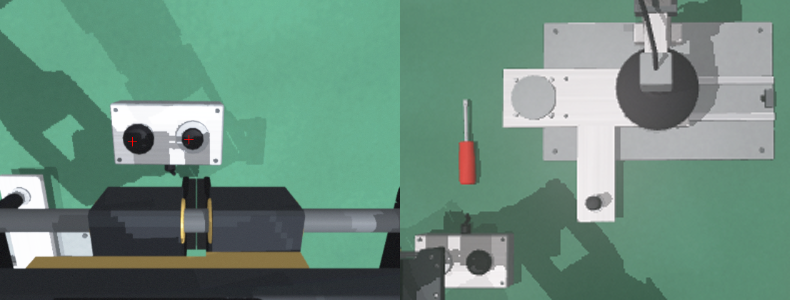

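View pics/s2.png

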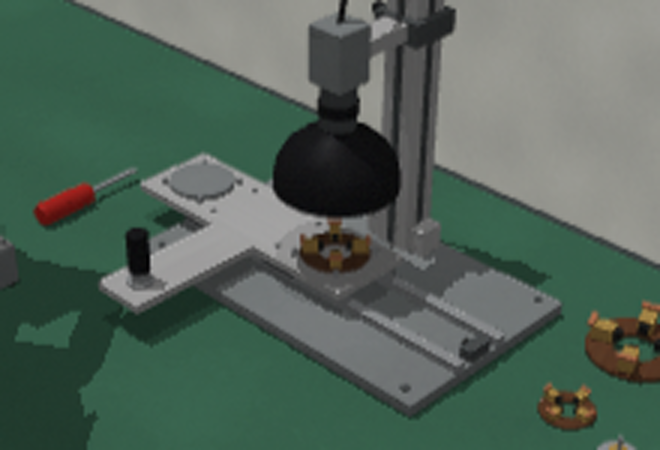

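The side view shows the brush ring under the dome and the grey disc out to the left. The wrist view shows the capture button at about (269,195) against my predicted (264,196), so it sits about 4 mm further +y. I aim for y≈0.368.

Emit:
drive_tool:
  series:
    - [0,-0.005,0.035,0,0,0,0]
    - [0,0,0.04,0,0,0,0]
    - [0,0,0.04,0,0,0,0]
    - [0,0,0.02,0,0,0,0]
    - [0,0,0.005,0,0,0,0]

```text
time: 11.05
position: [0.4165, 0.3651, 0.0783]
tool_rot: [0.003, 1.0, -0.001, -0.002]
ft_force: [-0.1, -0.3, -0.1]
grip_width: 0.0002
```

Emit:
drive_tool:
  series:
    - [0,0,0.002,0,0,0,0]
    - [0,0,0.002,0,0,0,0]
    - [0,0,0.002,0,0,0,0]
    - [0,0,0.002,0,0,0,0]
    - [0,0,0,0,0,0,0]

```text
time: 11.68
position: [0.4173, 0.3669, 0.0716]
tool_rot: [0.002, 1.0, 0.0, -0.0]
ft_force: [1.3, -0.6, -0.3]
grip_width: 0.0005
```

Emit:
drive_tool:
  series:
    - [0,0,0.002,0,0,0,0]
    - [0,0,0.002,0,0,0,0]
    - [0,0,0.001,0,0,0,0]
    - [0,0,0.001,0,0,0,0]
    - [0,0,0,0,0,0,0]

```text
time: 12.3
position: [0.4175, 0.3671, 0.0657]
tool_rot: [0.002, 1.0, 0.0, 0.0]
ft_force: [0.4, 0.5, 4.6]
grip_width: 0.0004
```

Emit:
drive_tool:
  series:
    - [0,0,0.001,0,0,0,0]
    - [0,0,0.001,0,0,0,0]
    - [0,0,0,0,0,0,0]

```text
time: 12.68
position: [0.4176, 0.367, 0.0639]
tool_rot: [0.002, 1.0, 0.0, 0.0]
ft_force: [-1.8, -0.2, 6.5]
grip_width: 0.0004
```

Emit:
drive_tool:
  series:
    - [0,0,0.001,0,0,0,0]
    - [0,0,0.001,0,0,0,0]
    - [0,0,0,0,0,0,0]
    - [0,0,0,0,0,0,0]

```text
time: 13.18
position: [0.4176, 0.3671, 0.0637]
tool_rot: [0.002, 1.0, 0.0, 0.001]
ft_force: [-3.6, -1.1, 18.4]
grip_width: 0.0001
```

The button has bottomed: z no longer changes and the force is 18 N. Releasing it now.

Emit:
drive_tool:
  series:
    - [0,0,-0.005,0,0,0,0]
    - [0,0,-0.01,0,0,0,0]
    - [0,0,-0.03,0,0,0,0]
    - [0,0,-0.05,0,0,0,0]
    - [0,0,-0.05,0,0,0,0]

```text
time: 13.8
position: [0.4167, 0.3663, 0.2072]
tool_rot: [0.002, 1.0, -0.001, -0.001]
ft_force: [0.2, -0.2, -0.3]
grip_width: 0.0006
```

Emit:
drive_tool:
  series:
    - [0,0.04,0,0,0,0,0]
    - [0,0.05,0,0,0,0,0]
    - [0,0.05,0,0,0,0,0]
    - [0,0,0,0,0,0,0]
    - [0,0,0,0,0,0,0]

```text
time: 14.42
position: [0.4171, 0.5058, 0.2056]
tool_rot: [0.001, 1.0, -0.001, -0.001]
ft_force: [-0.1, -0.6, 0.4]
grip_width: 0.0005
```

Run:
```python
from rig import robot
import cv2
from h import *
o=robot.get_obs();print(o["position"],o["time"],o["ft_force"])
t,d=robot.camera("top"); m=robot.camera_model("top"); s,_=robot.camera("side")
dz=lambda u,v:(-m["R"].T@m["t"])[2]-d[int(v)-1:int(v)+2,int(u)-1:int(u)+2].mean()
print("heights cap,stop,box",dz(124,285),dz(152,285),dz(138,285))
cr=lambda i,x,y,w,h:cv2.resize(i[y:y+h,x:x+w],(400,300),interpolation=cv2.INTER_CUBIC)
cv2.imwrite("pics/f.png",np.hstack([cr(t,100,110,260,195),cr(s,130,130,280,210)]))
```

```text
[0.41713236 0.50583432 0.20556906] 14.425 [-0.07481174 -0.60483394  0.35552857]
heights cap,stop,box 0.08253198591040078 0.08879619565771524 0.06030827489660684
```

View pics/f.png

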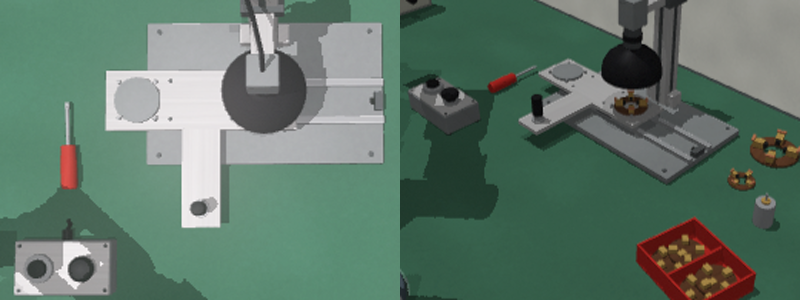

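```bash
python3 -c "
from rig import robot
robot.hand_in()"
```

```text
the job is handed in; nothing more can be done
```

The brush ring is under the dome lamp with the carriage against its +y stop, and the capture button has been pressed fully down and come back up. I handed the job in at about 14.4 s, with the arm clear of everything.

- **Carriage:** I pushed the post gently in +y with the outside of the closed fingers. Friction was about 2.5 N; at the end the force rose to 11 N with almost no further movement. The final pictures show the ring under the dome and the grey disc out to the side. I read about 98 mm of post travel off the top picture (about ±2 mm), against the nominal 100 mm.
- **Capture button:** It bottomed at z = 63.7 mm with 18 N on the tool. After release its top is 22 mm above the box lid (21.5 mm expected), so it is up.
- **Everything else:** I stayed clear of the stop button, the lamp, the two pieces and the bystanders. In the last picture the stop button is up and nothing looks moved.
- **Disagreements:** The top and wrist cameras differed by about 4 mm on the button's position, so I aimed in between. Absolute heights from the top camera read about 12 mm high, so I relied on height differences only.

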